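Release the latched key of the cell counter

ROBOT

A 6-joint arm with a two-finger parallel gripper is mounted at the origin on the work surface. World frame = base frame: x ahead of the robot, y to its left, z up, the work surface at z = 0. Lengths are in m, angles in rad, forces in N, time in s.
With the tool pointing down it reaches from about 0.275 to 0.85 m from the base axis. Payload 19 kg.
Tool frame: the origin (TCP) lies midway between the tips of the shut fingers; the grasp point (between the pads) lies 19 mm behind it; z points along the fingers, y is the line along which they close (so a half turn about z gives the same grasp; the last joint's range is limited). The gripper opens to 85 mm and grips with 20 to 120 N. Pads are 22 mm wide; open, the fingers measure 114 mm over their backs; the gripper's body (76 mm by 85 mm) begins 54 mm behind the grasp point. The pads swing forward as they close: fully open they stand 13 mm farther back than shut.
Start: joints at [1.193, 0.15, 1.437, -0, 1.554, -0.134], TCP at [0.139, 0.558, 0.231] pointing down, gripper open.
Joint ranges: [-2.8, 2.8], [-0.68, 2.1], [0.12, 2.68], [-1.39, 4.53], [0.16, 2.79], [-2.81, 2.81]. Speed limits (rad/s): [1.89, 1.89, 2.22, 3.01, 3.01, 3.01].

INTERFACE

Orientations are given as a unit quaternion [w, x, y, z].
In Python, from plant import bot gives the robot as it stands.
- The arm moves only by the tool send_rows, never from a script. Its argument "steps" is a list of rows, each an object of numbers: "tx", "ty", "tz": the shift along the tool's x, y, z in m; "ax", "ay", "az": the turn, a rotation vector about the tool's x, y, z in degrees; "claw": the finger opening in m, from 0 to 0.0854. A call has 1 to 5 rows; each row is the pose to reach, as a shift and turn from the pose commanded when the call began, along the tool's axes at that moment; what a row does not reach only later rows make up. A row lasts 1/8 s, in which the tool goes at most 62.5 mm and 10.7 degrees, less where a joint would pass 70% of its speed; a pose out of reach is approached as far as the arm can. A call with a gripper value outside its range is refused whole. The fingers move at their own pace and stop on an object; "newtons" is the grip in N (left out, the last holds). Time passes only in rows, so rows that repeat a pose let the fingers close. It gives the time, the measured TCP pose, the force, the opening and the grip force at its end, in the units of the state.
- bot.get_state(): the state, without advancing time (a new reading comes with each control period).
- bot.get_image(name): name is "scene" or "top" or "wrist"; returns a dict with "image" (400x640x3 uint8, blue, green, red), "K" (3x3 intrinsics, pixels), "view" (4x4, takes a point from world to camera coordinates). Camera axes: x right, y down, z forward; pixel columns grow to the right and rows downward; lengths in m; the calibration is good to about 2 mm. The wrist camera is an equidistant fisheye: a pixel r from the principal point sees the ray r / f radians off the axis. A picture is of the moment at which its call begins. There is no depth.
- bot.sign_off(): hands the job in; it is judged then, once.
The state is a dict: "t": time; "joint_pos": joint angles; "qd": joint speeds; "effort": joint torques, N m; "tool_pos": TCP position; "tcp_rot": TCP orientation; "contact_force": force on the tool from outside, world axes, zero at the start; "wrist_torque": the same for the moment, N m; "opening": finger opening in m; "grasp_force": force on a finger pad.
Only numpy, scipy, OpenCV 4.12 (cv2) and the standard library are available. Lean on these libraries where they do the work, as an engineer would, in place of code of your own. Each camera call takes 0.05 s, during which the arm holds its last target. There are 200 camera calls.

TASK

One of the four identical keys on the cell counter has been left latched down. Tap all four lightly with a fingertip, one after the other from the robot's left to its right, to feel which one it is, then press that key firmly until it lets go and springs up level with the others. Only touch: push no other key down by more than a light tap, lift nothing, and leave the things around the counter where they are.

Things in the scene. Friction and masses are not known exactly. Their poses are not given: they have to be found in the camera images.
- console: Bench cell counter: cream box with a teal foot and a low display hump, fixed to the table. 200 mm (its x) by 310 mm (its y), flat top 60 mm above the table; the hump, 84 mm above the table, begins 65 mm beyond the row of keys. Origin: centre of its underside, on the table. Its x points away from the robot, its y to the robot's left (turned by up to 0.35 rad), z up.
- key1: First from the left seen from the robot. Dark grey flat-topped push key, 30 mm (console x) by 25 mm (y), all four alike, 44 mm apart. Origin: centre of its top face; axes as the console's. Moves straight down only, 12 mm in all. Top 78 mm above the table when up; the latched key stands about 6 mm lower. Centre 35 mm nearer the robot than the console's centre, 66 mm left of it.
- key2: Second from the left, like key 1. Every key: the spring takes 4 N to start an up key moving, then 0.8 N more per mm. A light tap pushes an up key less than 5 mm down. Centre 35 mm nearer the robot than the console's centre, 22 mm left of it.
- key3: Third from the left, like key 1. Whichever key is latched feels solid below about 9 N and stays latched. Pushed 3 mm or more below its latched height (about 12 N; bottom of travel, top 66 mm above the table, at 14 N) it lets go and rises to full height with the finger as that withdraws. It does not latch again. Centre 35 mm nearer the robot than the console's centre, 22 mm right of it.
- key4: Fourth from the left (the rightmost), like key 1. Centre 35 mm nearer the robot than the console's centre, 66 mm right of it.
- vial: Small clear vial with red cap, 24 mm across, 42 mm tall, standing loose on the right end of the console's top, some 65 mm to the right of key 4. Origin: centre of its underside. Leave alone.
- dropper: White dropper bottle with green cap, 36 mm across, 110 mm tall, on the table left of the console. Origin: centre of its underside. Leave alone.
- slide_tray: White open tray of stained glass slides, 110 x 85 x 16 mm, on the table right of the console. Origin: centre of its underside. Leave alone.
- pot: Clear specimen pot with orange cap, 48 mm across, 60 mm tall, on the table right of the console, farther back. Origin: centre of its underside. Leave alone.
- calculator: Dark pocket calculator, 120 x 70 x 14 mm, on the table to the left. Origin: centre of its underside. Leave alone.
- slide_box: Blue closed slide box, 85 x 60 x 32 mm, on the table, left and farther back. Origin: centre of its underside. Leave alone.

How it is judged:
By the outcome, as a careful person would: the job done as asked, in the order asked, and still so for the second after the job is handed in, with the robot touching nothing.
It also fails if it takes over 48 s, if anything falls off the work surface, if the arm or the gripper's body presses on something with over 40 N, if the wrist force passes 120 N, or if a joint passes its speed limit or range.

## Working session

There is one attempt and no reset: what is moved stays moved. The work goes in short steps, Python scripts to look and compute and a tool call to move; the robot and the scene stay as the last step left them, time stands still between calls to the robot, and variables do not carry over. Pictures are saved under pics/ and viewed, at most 10 in all, crops included, and the job is handed in when it is done.

Besides the shell and the picture viewer there is one more tool, called after "Request:" as name([rows], argument=value, ...), one row to a line, values as JSON. send_rows: Moves the arm, as the interface text tells. Its arguments: {"type":"object","properties":{"steps":{"type":"array"},"newtons":{"type":"number"}},"required":["steps"]}

```bash
mkdir -p pics; python3 - <<'E'
from plant import bot
import cv2,numpy as np
for n in("top","scene"):
    d=bot.get_image(n);cv2.imwrite(f"pics/{n}0.png",d["image"]);np.savez(n+".npz",K=d["K"],V=d["view"])
    print(n,d["K"].tolist(),np.round(d["view"],4).tolist())
s=bot.get_state();print(s)
E
```

```text
top [[486.6733783198883, 0.0, 317.67009429100966], [0.0, 486.6733783198883, 195.5129459937028], [0.0, 0.0, 1.0]] [[0.0124, -0.9998, -0.0159, 0.0405], [-0.9965, -0.0111, -0.0828, 0.5925], [0.0826, 0.0169, -0.9964, 1.1512], [0.0, 0.0, 0.0, 1.0]]
scene [[492.33073099427804, 0.0, 314.41272755372154], [0.0, 492.33073099427804, 206.2801667810026], [0.0, 0.0, 1.0]] [[0.802, 0.5973, 0.0094, -0.4963], [0.5009, -0.6637, -0.5555, -0.233], [-0.3255, 0.4502, -0.8315, 1.2606], [0.0, 0.0, 0.0, 1.0]]
{'t': 0.1, 'joint_pos': array([ 1.19302462e+00,  1.50921000e-01,  1.43792691e+00, -5.28623861e-06,
        1.55382111e+00, -1.33975924e-01]), 'qd': array([-1.98102672e-03, -1.17361256e-03,  9.74415125e-05,  4.69918187e-04,
        6.43261399e-04, -1.90280479e-03]), 'effort': array([ 4.31763532e-03, -7.14364886e+01, -5.71800935e+01,  8.05028321e-06,
        6.98797303e-03,  3.35362790e-05]), 'tool_pos': array([0.13872437, 0.55779024, 0.23076432]), 'tcp_rot': array([-1.33652642e-04,  1.21596168e-01,  9.92579509e-01, -5.21330389e-04]), 'contact_force': array([-0.86226267, -0.48917083, -0.01805085]), 'wrist_torque': array([-0.03540884,  0.04672835, -0.00593373]), 'grasp_force': 0.0, 'opening': 0.0854977437987197}
```

View pics/top0.png

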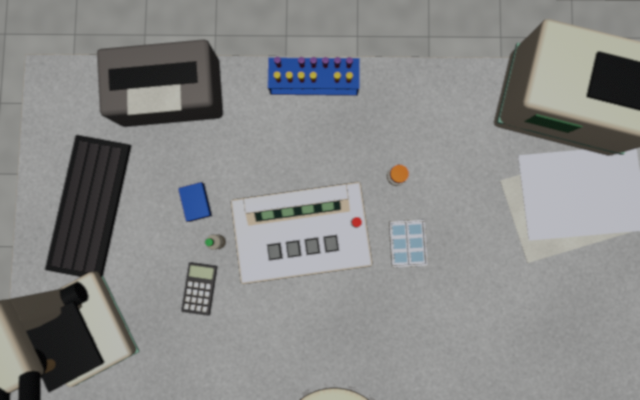

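View pics/scene0.png

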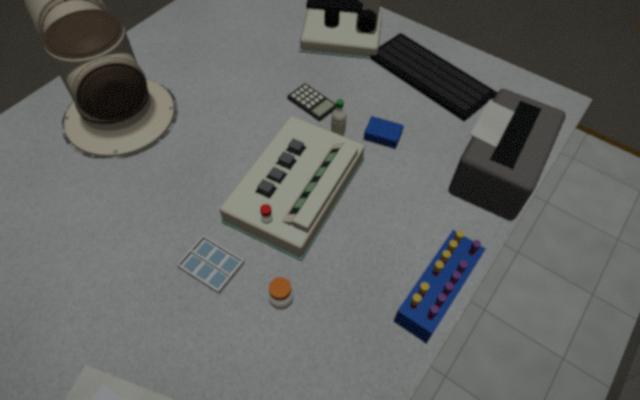

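Top view: the console spans about (233–370, 183–283), with keys near (274,251), (293,249), (312,246) and (331,243), vial cap (356,222), dropper (211,241). Next, an enlarged crop of the keys.

```bash
python3 - <<'E'
import cv2
a=cv2.imread("pics/top0.png")[175:290,225:380]
cv2.imwrite("pics/crop.png",cv2.resize(a,None,fx=5,fy=5,interpolation=cv2.INTER_CUBIC))
E
```

```text
(no output)
```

View pics/crop.png

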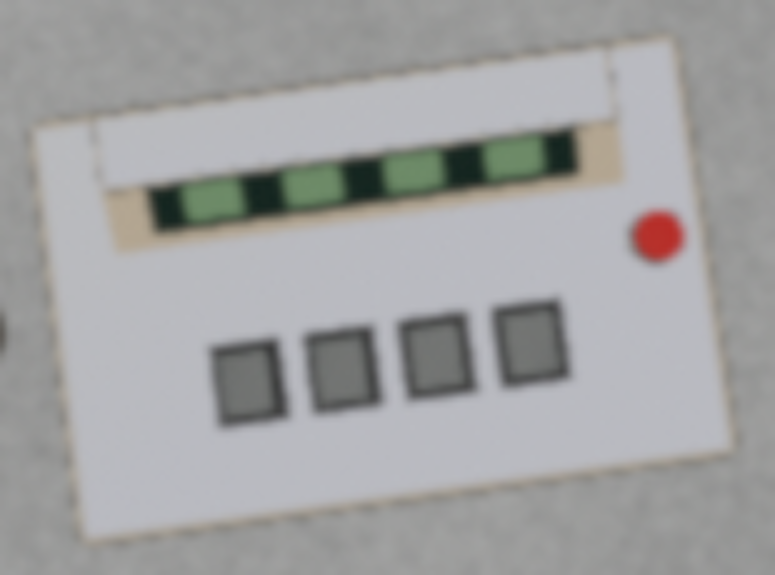

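```bash
cat > h.py <<'E'
import numpy as np
def ray(n,uv,z):
    d=np.load(n+".npz");K,V=d["K"],d["V"];R,t=V[:3,:3],V[:3,3]
    c=-R.T@t;r=R.T@np.linalg.inv(K)@np.array([*uv,1.]);return c+r*(z-c[2])/r[2]
E
python3 - <<'E'
from h import *
from scipy.optimize import least_squares
from scipy.spatial.transform import Rotation as Ro
f=lambda p:((p[0]+.5)/5-.5+225,(p[1]+.5)/5-.5+175)
ks=[(247,382),(342,369),(436,355),(531,342)];cs=[(33,128),(673,37),(733,450),(87,540)]
P=[ray("top",f(p),.078)[:2] for p in ks]+[ray("top",f(p),.06)[:2] for p in cs]
L=np.array([(-.035,.066),(-.035,.022),(-.035,-.022),(-.035,-.066),(.1,.155),(.1,-.155),(-.1,-.155),(-.1,.155)])
M=lambda x:np.array([x[0],x[1]])+L@np.array([[np.cos(x[2]),np.sin(x[2])],[-np.sin(x[2]),np.cos(x[2])]])
r=least_squares(lambda x:(M(x)-P).ravel(),[.5,.05,.1]);print(r.x,(M(r.x)-P).round(4).tolist())
k=M(r.x)[:4];print(k.round(4))
q=np.array([-1.3365e-4,.121596,.99258,-5.2e-4]);R=Ro.from_quat(q[[1,2,3,0]])
p0=np.array([.13872,.55779,.23076])
for z in(.1,): print([R.inv().apply(np.r_[x,z]-p0).round(4).tolist() for x in k])
ty=R.as_matrix()[:2,1];print("az deg",np.degrees(np.arctan2(ty[1],ty[0])-r.x[2]))
E
```

```text
[0.50338341 0.08526014 0.15206114] [[-0.0003, 0.0002], [-0.0001, 0.0001], [-0.0003, -0.0004], [-0.0001, -0.0005], [0.003, 0.0037], [0.0037, -0.0027], [-0.0021, -0.0042], [-0.0037, 0.0037]]
[[0.4588 0.1452]
 [0.4655 0.1017]
 [0.4721 0.0582]
 [0.4788 0.0147]]
[[-0.4102, -0.323, 0.131], [-0.4272, -0.3636, 0.1311], [-0.4442, -0.4042, 0.1311], [-0.4611, -0.4448, 0.1312]]
az deg 67.31910495799968
```

Request:
send_rows([
  {"tx": -0.041, "ty": -0.0323, "tz": 0.0, "az": 7, "claw": 0},
  {"tx": -0.082, "ty": -0.0646, "tz": 0.0, "az": 14, "claw": 0},
  {"tx": -0.123, "ty": -0.097, "tz": 0.0, "az": 20, "claw": 0},
  {"tx": -0.164, "ty": -0.129, "tz": 0.0, "az": 27, "claw": 0},
  {"tx": -0.205, "ty": -0.1615, "tz": 0.0, "az": 34, "claw": 0},
], newtons=20)

```text
schema error: expected keys tx, ty, tz, ax, ay, az, claw
```

Request:
send_rows([
  {"tx": -0.041, "ty": -0.0323, "tz": 0.0, "ax": 0, "ay": 0, "az": 7, "claw": 0},
  {"tx": -0.082, "ty": -0.0646, "tz": 0.0, "ax": 0, "ay": 0, "az": 14, "claw": 0},
  {"tx": -0.123, "ty": -0.097, "tz": 0.0, "ax": 0, "ay": 0, "az": 20, "claw": 0},
  {"tx": -0.164, "ty": -0.129, "tz": 0.0, "ax": 0, "ay": 0, "az": 27, "claw": 0},
  {"tx": -0.205, "ty": -0.1615, "tz": 0.0, "ax": 0, "ay": 0, "az": 34, "claw": 0},
], newtons=20)

```text
t: 0.72
tool_pos: [0.2994, 0.3503, 0.2311]
tcp_rot: [-0.0, 0.408, 0.913, -0.0]
contact_force: [0.3, 1.0, -0.3]
opening: 0.0002
grasp_force: 0.0
```

Request:
send_rows([
  {"tx": -0.052, "ty": -0.0037, "tz": 0.01, "ax": 0, "ay": 0, "az": 7, "claw": 0},
  {"tx": -0.104, "ty": -0.0073, "tz": 0.02, "ax": 0, "ay": 0, "az": 14, "claw": 0},
  {"tx": -0.156, "ty": -0.011, "tz": 0.035, "ax": 0, "ay": 0, "az": 20, "claw": 0},
  {"tx": -0.208, "ty": -0.0147, "tz": 0.06, "ax": 0, "ay": 0, "az": 27, "claw": 0},
  {"tx": -0.259, "ty": -0.0183, "tz": 0.09, "ax": 0, "ay": 0, "az": 33, "claw": 0},
])

```text
t: 1.35
tool_pos: [0.4595, 0.1455, 0.1408]
tcp_rot: [0.0, 0.651, 0.759, 0.0]
contact_force: [0.3, 0.2, 0.8]
opening: -0.0
grasp_force: 0.0
```

Request:
send_rows([
  {"tx": 0, "ty": 0, "tz": 0.02, "ax": 0, "ay": 0, "az": 0, "claw": 0},
  {"tx": 0, "ty": 0, "tz": 0.035, "ax": 0, "ay": 0, "az": 0, "claw": 0},
  {"tx": 0, "ty": 0, "tz": 0.05, "ax": 0, "ay": 0, "az": 0, "claw": 0},
  {"tx": 0, "ty": 0, "tz": 0.05, "ax": 0, "ay": 0, "az": 0, "claw": 0},
])

```text
t: 1.85
tool_pos: [0.4579, 0.1475, 0.0906]
tcp_rot: [-0.0, 0.649, 0.761, -0.001]
contact_force: [0.4, 0.1, 0.4]
opening: 0.0001
grasp_force: 0.0
```

```bash
python3 - <<'E'
from plant import bot
import cv2
print(bot.get_state())
d=bot.get_image("wrist");cv2.imwrite("pics/w1.png",d["image"]);
d=bot.get_image("scene");cv2.imwrite("pics/s1.png",cv2.resize(d["image"][100:270,200:400],None,fx=3,fy=3,interpolation=2))
E
```

```text
{'t': 1.85, 'joint_pos': array([ 1.51408555e-01,  4.98172769e-02,  1.84213695e+00, -9.24969826e-05,
        1.25102608e+00, -7.26591332e-03]), 'qd': array([ 0.00082033, -0.0159565 , -0.02604024,  0.00107398,  0.02061067,
        0.00184383]), 'effort': array([-3.05640316e-01, -5.49160659e+01, -5.02737880e+01, -8.83601897e-03,
       -5.83162643e-01, -1.94843410e-04]), 'tool_pos': array([0.45791263, 0.14752674, 0.09055772]), 'tcp_rot': array([-4.20813399e-04,  6.48830238e-01,  7.60932874e-01, -5.53383890e-04]), 'contact_force': array([0.35568113, 0.0599628 , 0.40158487]), 'wrist_torque': array([-0.01769326,  0.0152754 ,  0.0381781 ]), 'grasp_force': 0.0, 'opening': 8.683272186835322e-05}
```

View pics/w1.png

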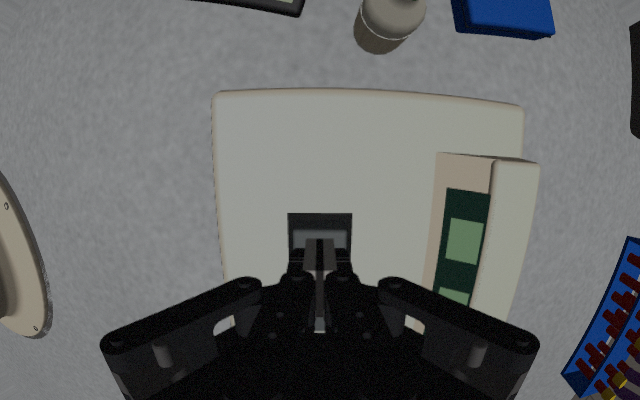

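View pics/s1.png

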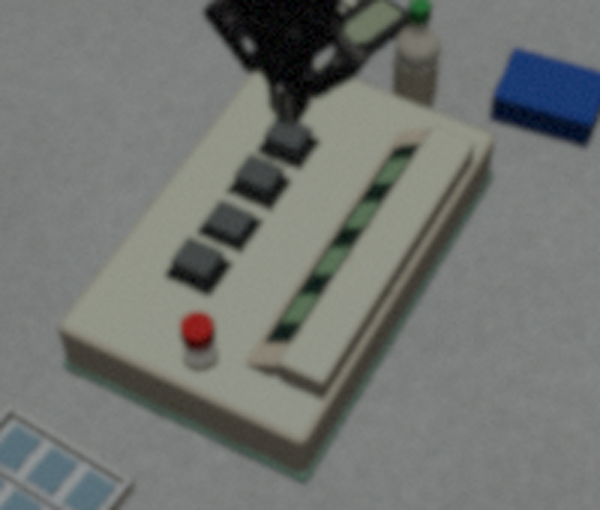

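The wrist view shows the shut fingertips centred over key 1 (columns 288–352). The scene crop shows the fingertip just above key 1 at (288,140), with nothing disturbed. Next I correct by 2 mm and start the taps.

Request:
send_rows([
  {"tx": -0.0025, "ty": 0.0005, "tz": 0.005, "ax": 0, "ay": 0, "az": 0, "claw": 0},
  {"tx": -0.0025, "ty": 0.0005, "tz": 0.01, "ax": 0, "ay": 0, "az": 0, "claw": 0},
  {"tx": -0.0025, "ty": 0.0005, "tz": 0.012, "ax": 0, "ay": 0, "az": 0, "claw": 0},
  {"tx": -0.0025, "ty": 0.0005, "tz": 0.0135, "ax": 0, "ay": 0, "az": 0, "claw": 0},
  {"tx": -0.0025, "ty": 0.0005, "tz": 0.0135, "ax": 0, "ay": 0, "az": 0, "claw": 0},
])

```text
t: 2.58
tool_pos: [0.4594, 0.1447, 0.0779]
tcp_rot: [0.0, 0.649, 0.761, -0.0]
contact_force: [-3.0, -1.0, 3.7]
opening: -0.0
grasp_force: 1.9
```

Request:
send_rows([
  {"tx": 0, "ty": 0, "tz": 0.001, "ax": 0, "ay": 0, "az": 0, "claw": 0},
  {"tx": 0, "ty": 0, "tz": 0.002, "ax": 0, "ay": 0, "az": 0, "claw": 0},
  {"tx": 0, "ty": 0, "tz": 0.002, "ax": 0, "ay": 0, "az": 0, "claw": 0},
])

```text
t: 2.95
tool_pos: [0.4594, 0.1447, 0.0758]
tcp_rot: [0.0, 0.649, 0.761, -0.0]
contact_force: [-2.9, -0.7, 5.4]
opening: -0.0
grasp_force: 2.7
```

Key 1 gave way 2 mm at 5.4 N, so it is up. On to key 2.

Request:
send_rows([
  {"tx": 0, "ty": 0, "tz": -0.012, "ax": 0, "ay": 0, "az": 0, "claw": 0},
  {"tx": 0, "ty": 0, "tz": -0.02, "ax": 0, "ay": 0, "az": 0, "claw": 0},
  {"tx": -0.022, "ty": -0.0003, "tz": -0.02, "ax": 0, "ay": 0, "az": 0, "claw": 0},
  {"tx": -0.0435, "ty": -0.0005, "tz": -0.02, "ax": 0, "ay": 0, "az": 0, "claw": 0},
  {"tx": -0.0435, "ty": -0.0005, "tz": -0.015, "ax": 0, "ay": 0, "az": 0, "claw": 0},
])

```text
t: 3.58
tool_pos: [0.4663, 0.1008, 0.0914]
tcp_rot: [0.001, 0.65, 0.76, 0.0]
contact_force: [0.8, 0.5, 0.3]
opening: -0.0002
grasp_force: 0.0
```

Request:
send_rows([
  {"tx": 0, "ty": 0, "tz": 0.007, "ax": 0, "ay": 0, "az": 0, "claw": 0},
  {"tx": 0, "ty": 0, "tz": 0.012, "ax": 0, "ay": 0, "az": 0, "claw": 0},
  {"tx": 0, "ty": 0, "tz": 0.014, "ax": 0, "ay": 0, "az": 0, "claw": 0},
  {"tx": 0, "ty": 0, "tz": 0.015, "ax": 0, "ay": 0, "az": 0, "claw": 0},
  {"tx": 0, "ty": 0, "tz": 0.015, "ax": 0, "ay": 0, "az": 0, "claw": 0},
])

```text
t: 4.2
tool_pos: [0.4656, 0.1021, 0.0759]
tcp_rot: [-0.0, 0.649, 0.761, 0.0]
contact_force: [-2.8, 2.6, 6.3]
opening: 0.0001
grasp_force: 2.7
```

Key 2 yielded the same way, so it is up. On to key 3.

Request:
send_rows([
  {"tx": 0, "ty": 0, "tz": -0.012, "ax": 0, "ay": 0, "az": 0, "claw": 0},
  {"tx": 0, "ty": 0, "tz": -0.02, "ax": 0, "ay": 0, "az": 0, "claw": 0},
  {"tx": -0.022, "ty": -0.0003, "tz": -0.02, "ax": 0, "ay": 0, "az": 0, "claw": 0},
  {"tx": -0.044, "ty": -0.0005, "tz": -0.02, "ax": 0, "ay": 0, "az": 0, "claw": 0},
  {"tx": -0.044, "ty": -0.0005, "tz": -0.015, "ax": 0, "ay": 0, "az": 0, "claw": 0},
])

```text
t: 4.82
tool_pos: [0.4727, 0.0572, 0.0914]
tcp_rot: [0.001, 0.65, 0.76, 0.0]
contact_force: [0.3, -1.4, -0.7]
opening: -0.0002
grasp_force: 0.0
```

Request:
send_rows([
  {"tx": 0, "ty": 0, "tz": 0.007, "ax": 0, "ay": 0, "az": 0, "claw": 0},
  {"tx": 0, "ty": 0, "tz": 0.012, "ax": 0, "ay": 0, "az": 0, "claw": 0},
  {"tx": 0, "ty": 0, "tz": 0.014, "ax": 0, "ay": 0, "az": 0, "claw": 0},
  {"tx": 0, "ty": 0, "tz": 0.015, "ax": 0, "ay": 0, "az": 0, "claw": 0},
  {"tx": 0, "ty": 0, "tz": 0.015, "ax": 0, "ay": 0, "az": 0, "claw": 0},
])

```text
t: 5.45
tool_pos: [0.4722, 0.0582, 0.0759]
tcp_rot: [0.0, 0.649, 0.761, -0.0]
contact_force: [0.4, -0.6, -0.4]
opening: -0.0001
grasp_force: 0.0
```

There is no contact at 75.9 mm, so key 3 sits lower. I'll feel for it gently.

Request:
send_rows([
  {"tx": 0, "ty": 0, "tz": 0.002, "ax": 0, "ay": 0, "az": 0, "claw": 0},
  {"tx": 0, "ty": 0, "tz": 0.003, "ax": 0, "ay": 0, "az": 0, "claw": 0},
  {"tx": 0, "ty": 0, "tz": 0.0035, "ax": 0, "ay": 0, "az": 0, "claw": 0},
  {"tx": 0, "ty": 0, "tz": 0.0035, "ax": 0, "ay": 0, "az": 0, "claw": 0},
])

```text
t: 5.95
tool_pos: [0.4722, 0.0581, 0.0723]
tcp_rot: [-0.0, 0.649, 0.761, -0.0]
contact_force: [-0.2, -0.5, -0.3]
opening: 0.0001
grasp_force: 0.0
```

Request:
send_rows([
  {"tx": 0, "ty": 0, "tz": 0.0004, "ax": 0, "ay": 0, "az": 0, "claw": 0},
  {"tx": 0, "ty": 0, "tz": 0.0004, "ax": 0, "ay": 0, "az": 0, "claw": 0},
])

```text
t: 6.2
tool_pos: [0.4723, 0.0581, 0.072]
tcp_rot: [0.0, 0.649, 0.761, -0.0]
contact_force: [0.4, -0.7, 1.2]
opening: 0.0001
grasp_force: 0.4
```

Request:
send_rows([
  {"tx": 0, "ty": 0, "tz": 0.0003, "ax": 0, "ay": 0, "az": 0, "claw": 0},
  {"tx": 0, "ty": 0, "tz": 0.0003, "ax": 0, "ay": 0, "az": 0, "claw": 0},
])

```text
t: 6.45
tool_pos: [0.4723, 0.0581, 0.0718]
tcp_rot: [0.0, 0.649, 0.761, 0.0]
contact_force: [-1.3, 0.5, 3.6]
opening: 0.0003
grasp_force: 2.1
```

Key 3 is solid at 72 mm, so it is the latched one. I still have to tap key 4 before pressing it.

Request:
send_rows([
  {"tx": 0, "ty": 0, "tz": -0.014, "ax": 0, "ay": 0, "az": 0, "claw": 0},
  {"tx": 0, "ty": 0, "tz": -0.024, "ax": 0, "ay": 0, "az": 0, "claw": 0},
  {"tx": -0.022, "ty": -0.0003, "tz": -0.024, "ax": 0, "ay": 0, "az": 0, "claw": 0},
  {"tx": -0.044, "ty": -0.0005, "tz": -0.024, "ax": 0, "ay": 0, "az": 0, "claw": 0},
  {"tx": -0.044, "ty": -0.0005, "tz": -0.019, "ax": 0, "ay": 0, "az": 0, "claw": 0},
])

```text
t: 7.08
tool_pos: [0.4792, 0.0137, 0.0914]
tcp_rot: [0.001, 0.65, 0.76, 0.0]
contact_force: [-0.2, 0.6, -0.7]
opening: 0.0
grasp_force: 0.0
```

Request:
send_rows([
  {"tx": 0, "ty": 0, "tz": 0.007, "ax": 0, "ay": 0, "az": 0, "claw": 0},
  {"tx": 0, "ty": 0, "tz": 0.012, "ax": 0, "ay": 0, "az": 0, "claw": 0},
  {"tx": 0, "ty": 0, "tz": 0.014, "ax": 0, "ay": 0, "az": 0, "claw": 0},
  {"tx": 0, "ty": 0, "tz": 0.0145, "ax": 0, "ay": 0, "az": 0, "claw": 0},
  {"tx": 0, "ty": 0, "tz": 0.0145, "ax": 0, "ay": 0, "az": 0, "claw": 0},
])

```text
t: 7.7
tool_pos: [0.4785, 0.015, 0.0763]
tcp_rot: [-0.0, 0.649, 0.761, 0.0]
contact_force: [-3.6, 3.1, 5.6]
opening: -0.0002
grasp_force: 2.6
```

Key 4 is up. Back over key 3, then press it firmly.

Request:
send_rows([
  {"tx": 0, "ty": 0, "tz": -0.012, "ax": 0, "ay": 0, "az": 0, "claw": 0},
  {"tx": 0, "ty": 0, "tz": -0.02, "ax": 0, "ay": 0, "az": 0, "claw": 0},
  {"tx": 0.022, "ty": 0.0003, "tz": -0.02, "ax": 0, "ay": 0, "az": 0, "claw": 0},
  {"tx": 0.044, "ty": 0.0005, "tz": -0.02, "ax": 0, "ay": 0, "az": 0, "claw": 0},
  {"tx": 0.044, "ty": 0.0005, "tz": -0.015, "ax": 0, "ay": 0, "az": 0, "claw": 0},
])

```text
t: 8.32
tool_pos: [0.4724, 0.059, 0.0918]
tcp_rot: [0.0, 0.649, 0.761, 0.0]
contact_force: [1.0, -0.9, 0.4]
opening: 0.0003
grasp_force: 0.0
```

Request:
send_rows([
  {"tx": 0, "ty": 0, "tz": 0.01, "ax": 0, "ay": 0, "az": 0, "claw": 0},
  {"tx": 0, "ty": 0, "tz": 0.018, "ax": 0, "ay": 0, "az": 0, "claw": 0},
  {"tx": 0, "ty": 0, "tz": 0.0215, "ax": 0, "ay": 0, "az": 0, "claw": 0},
  {"tx": 0, "ty": 0, "tz": 0.024, "ax": 0, "ay": 0, "az": 0, "claw": 0},
  {"tx": 0, "ty": 0, "tz": 0.024, "ax": 0, "ay": 0, "az": 0, "claw": 0},
])

```text
t: 8.95
tool_pos: [0.4722, 0.0576, 0.0672]
tcp_rot: [-0.0, 0.649, 0.76, -0.0]
contact_force: [-5.4, -0.9, 12.1]
opening: 0.0002
grasp_force: 6.2
```

Request:
send_rows([
  {"tx": 0, "ty": 0, "tz": 0.0008, "ax": 0, "ay": 0, "az": 0, "claw": 0},
  {"tx": 0, "ty": 0, "tz": 0.0008, "ax": 0, "ay": 0, "az": 0, "claw": 0},
  {"tx": 0, "ty": 0, "tz": -0.003, "ax": 0, "ay": 0, "az": 0, "claw": 0},
  {"tx": 0, "ty": 0, "tz": -0.006, "ax": 0, "ay": 0, "az": 0, "claw": 0},
  {"tx": 0, "ty": 0, "tz": -0.008, "ax": 0, "ay": 0, "az": 0, "claw": 0},
])

```text
t: 9.57
tool_pos: [0.4721, 0.0576, 0.0752]
tcp_rot: [-0.0, 0.649, 0.76, -0.0]
contact_force: [-3.1, -1.7, 6.8]
opening: 0.0005
grasp_force: 3.0
```

The key rose with the finger: 6.8 N at 75 mm, where there was no contact before. Now I withdraw well clear and check.

Request:
send_rows([
  {"tx": 0, "ty": 0, "tz": -0.005, "ax": 0, "ay": 0, "az": 0, "claw": 0},
  {"tx": 0, "ty": 0, "tz": -0.02, "ax": 0, "ay": 0, "az": 0, "claw": 0},
  {"tx": 0, "ty": 0, "tz": -0.06, "ax": 0, "ay": 0, "az": 0, "claw": 0},
  {"tx": 0, "ty": 0, "tz": -0.11, "ax": 0, "ay": 0, "az": 0, "claw": 0},
  {"tx": 0, "ty": 0, "tz": -0.15, "ax": 0, "ay": 0, "az": 0, "claw": 0},
])

```text
t: 10.2
tool_pos: [0.4722, 0.0581, 0.2279]
tcp_rot: [0.001, 0.649, 0.761, 0.0]
contact_force: [0.5, -0.4, -0.8]
opening: 0.0
grasp_force: 0.0
```

Request:
send_rows([
  {"tx": 0, "ty": 0, "tz": 0, "ax": 0, "ay": 0, "az": 0, "claw": 0},
  {"tx": 0, "ty": 0, "tz": 0, "ax": 0, "ay": 0, "az": 0, "claw": 0},
])

```text
t: 10.45
tool_pos: [0.472, 0.0581, 0.2248]
tcp_rot: [-0.0, 0.649, 0.761, -0.0]
contact_force: [0.3, 0.2, -0.0]
opening: -0.0004
grasp_force: 0.0
```

```bash
python3 - <<'E'
from plant import bot
import cv2
d=bot.get_image("scene");cv2.imwrite("pics/s2.png",cv2.resize(d["image"][100:270,200:400],None,fx=3,fy=3,interpolation=2))
E
```

```text
(no output)
```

View pics/s2.png

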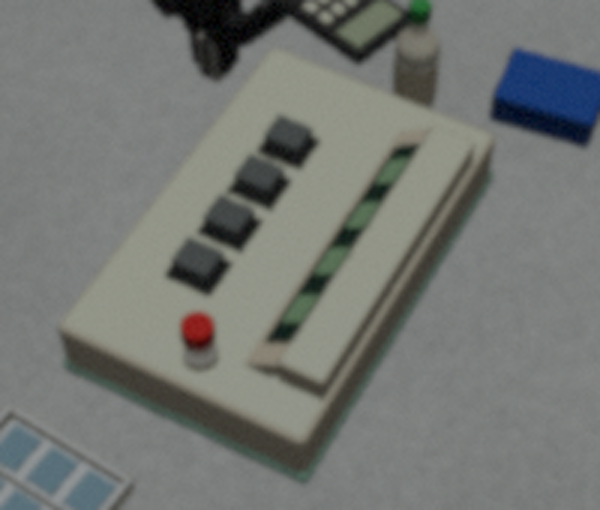

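All four keys (at (288,140), (259,180), (230,220) and (199,263)) stand equally high, key 3 has risen, and the vial and the other objects have not moved.

```bash
python3 -c "
from plant import bot
print(bot.sign_off())"
```

```text
the job is handed in; nothing more can be done
None
```

I tapped all four keys from left to right and key 3 was the latched one; I pressed it until it let go, it now stands level with the others, and the job is handed in.

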